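# Rebuild the trimmer clutch on the dental-lab bench

### The arm

A 6-joint arm with a two-finger parallel gripper is mounted at the origin on the work surface. World frame = base frame: x ahead of the robot, y to its left, z up, the work surface at z = 0. Lengths are in mm, angles in degrees, forces in N, time in s.
With the tool pointing down it reaches from about 350 to 850 mm from the base axis. Payload 8.1 kg.
Tool frame: the origin (TCP) lies midway between the tips of the shut fingers; the grasp point (between the pads) lies 19 mm behind it; z points along the fingers, y is the direction in which the jaws open and shut (so a half turn about z gives the same grasp; the last joint's range is limited). The gripper opens to 85 mm and grips with 20 to 120 N. Pads are 22 mm wide; open, the fingers measure 114 mm over their backs; the gripper's body (76 mm by 85 mm) begins 54 mm behind the grasp point. The pads swing forward as they close: fully open they stand 13 mm farther back than shut.
Start: joints at [67.013, 7.471, 85.268, -0, 87.261, -4.893], TCP at [186.325, 570.341, 231.292] pointing down, gripper open.
Joint ranges: [-169.43, 169.43], [-51.17, 129.36], [1.28, 143.12], [-76.62, 256.62], [0, 156.53], [-152.29, 152.29]. Speed limits (degrees/s): [136.94, 136.94, 159.86, 180, 180, 180].

### API

Orientations are given as [roll, pitch, yaw] about the fixed x, y, z axes, in that order (R = Rz(yaw) Ry(pitch) Rx(roll)).
In Python, from bench import telemetry, snapshot, camera_params, job gives the robot as it stands. The module is installed in compiled form; this text tells all that it offers.
- The arm moves only by the shell command python3 -m jog 'ROWS' [FORCE]. ROWS is JSON, a list that holds one entry, the list of rows, each a list of 7 numbers: the shift along the tool's x, y, z in units of 50 mm (1.0 is 50 mm), then the turn, a rotation vector about the tool's x, y, z in units of 2 pi rad (1.0 is 2 pi rad), then the opening, from 0 (shut) to 1 (fully open). In form: [[[dx, dy, dz, rx, ry, rz, claw], ...]]. A call has 1 to 12 rows; each row shifts and turns the commanded pose from where the row before left it, along the tool's axes as they then stand; what a row does not reach is not made up. A row lasts 1/8 s, in which the tool goes at most 62.5 mm and 10.7 degrees, less where a joint would pass 70% of its speed; a pose out of reach is approached as far as the arm can. A call with a number of a shift or a turn outside -1 to 1 is refused whole. A call with a gripper value outside its range is refused whole. The fingers move at their own pace and stop on an object; FORCE is the grip in N (left out, the last holds). Time passes only in rows, so rows that do not move let the fingers close. It gives the time, the measured TCP pose, the force and the opening at its end, in the units of the state.
- telemetry.sense(): the state, without advancing time (a new reading comes with each control period).
- snapshot(name): name is "side" or "top" or "wrist"; returns (picture, depth): 400x640x3 uint8, red, green, blue; 400x640 float32, mm along the optical axis (not along the pixel's ray), 0 where there is no reading.
- camera_params(name): a dict with "K" (3x3 intrinsics, pixels), "extrinsics" (4x4, takes a point from camera to world coordinates). Camera axes: x right, y down, z forward; pixel columns grow to the right and rows downward; lengths in mm; the calibration is good to about 2 mm. The wrist camera is an equidistant fisheye: a pixel r from the principal point sees the ray r / f radians off the axis. A picture is of the moment at which its call begins: read the wrist's pose just before it. camera_params takes no time and is no camera call; for the wrist camera it gives the pose at the moment of the call.
- job.hand_in(): hands the job in, once; it reports no verdict.
The state is a dict: "time": time; "joint_pos": joint angles; "qd": joint speeds; "joint_efforts": joint torques, N m; "tool_pos": TCP position; "tcp_rot": TCP orientation; "ft_force": force on the tool from outside, world axes, zero at the start; "wrist_torque": the same for the moment, N m; "finger_gap": finger opening in mm.
Only numpy, scipy, OpenCV 4.12 (cv2) and the standard library are available. Lean on these libraries where they do the work, as an engineer would, in place of code of your own. Each camera call takes 0.05 s, during which the arm holds its last target. There are 200 camera calls.

### The job

Rebuild the clutch of the plaster-model trimmer: put the clutch disc (one broad tab) on the splined hub first, with its tab as near the housing's raised lug as the splines allow, then the separator plate (forked tab) on top of it with its tab pointing the opposite way. Feel gently for the splines instead of forcing the plates, turning each until its teeth drop in, and push both fully home; leave the other things on the bench where they are.

Things in the scene. Friction and masses are not known exactly. Their poses are not given: they have to be found in the camera images.
- housing: Grey round drive housing, 140 mm across, 30 mm high, fixed; origin on its axis at bench level, z up. A lug (14 x 24 mm, 10 mm high) stands on its top 57 mm from the axis on the housing's own +x side. On the axis stands the steel splined hub, which turns stiffly (about 0.35 N m) and stays where left; its angle is NOT reported by this pose.
- seat (a point): Point on the hub's axis at the top of its plain round shoulder (52 mm across, from 30 to 46 mm above the bench); axes as the housing's, x towards the lug. The first plate's underside rests here when home.
- splines (a point): Point on the hub's axis at the splines' upper ends, 70 mm above the bench; axes as the housing's. Four splines in a cross, 8 mm wide, 38 mm tip to opposite tip, run from 46 to 70 mm. Seen from above, the cross stands somewhere from 3 to 37 degrees (0.05 to 0.65 rad) anticlockwise of the housing's x and y axes: find it by feel or sight; the tabs then point that much off the lug.
- nose (a point): Top of the hub, on its axis, 85 mm above the bench. The plain pilot nose is 21 mm across from 70 to 80 mm and tapers to 10 mm across at 85 mm.
- disc: Clutch disc: octagonal steel plate, 10 mm thick, about 180 g, 62 mm across flats, dark facing segments, one broad tab (22 mm wide) to its own +x reaching 58 mm from the centre. Origin at the centre of its underside, z up. Grip it by the flats on its own +y and -y sides (31 mm from the centre).
- disc_bore (a point): Centre of the disc's bore, at its underside. 24.5 mm between opposite teeth; four slots in a cross along the disc's own x and y, 9.6 mm wide, 40 mm end to end. It fits the splines at every quarter turn with 0.8 mm play each side (about 3 degrees of turn); off that angle it lies on the splines' ends. The separator's bore is the same.
- disc_tab (a point): Near the tip of the disc's tab: 56 mm from the disc's centre on its own +x, at half its thickness (5 mm).
- separator: Separator plate: the same octagonal plate and toothed bore, plain steel, 8 mm thick, about 140 g, 62 mm across its flats (own +y and -y), with a forked tab (two prongs 7 mm wide, 19 mm apart between centres) to its own +x, reaching 58 mm from the centre. Origin at the centre of its underside, z up. When home it lies flat on the disc.
- separator_tab (a point): Between the tips of the separator's two prongs: 56 mm from its centre on its own +x, at half its thickness (4 mm).
- cast: Plaster dental cast, 60 x 66 mm, 33 mm high, a bystander; origin under its centre.
- jar: White jar, 64 mm across, 85 mm high, a bystander; origin under its centre.
- amber: Small amber bottle, 48 mm across, 85 mm high, a bystander; origin under its centre.
- spatula: Spatula, about 170 mm long, lying flat on the bench, a bystander; origin under its middle.
There are look-alikes about, which are no part of the job. What is shaped like the disc but blue is not meant. Leave any yellow look-alike of the separator alone.

How it is judged (in metres and radians):
On the way, in this order (a step that is already met when the one before it is completed fails the run):
1. the clutch disc is home on the hub, its tab on the lug's side (horizontal distance between disc and seat below 0.003 m and z of disc in the frame of seat between -0.002 and 0.002 m and angle between disc's own z axis and vertical below 0.06 rad and x of disc_tab in the frame of seat above 0.038 m), for 0.2 s.
2. the separator plate is home on the disc, its tab on the opposite side (horizontal distance between separator and seat below 0.003 m and z of separator in the frame of seat between 0.008 and 0.012 m and angle between separator's own z axis and vertical below 0.06 rad and x of separator_tab in the frame of seat below -0.038 m), for 0.2 s.
At the end, for the whole second after the job is handed in: Disc flat on the hub shoulder, separator flat on the disc (each within 2 mm in height, 3 mm of the axis, tilt under 0.06 rad); disc's tab point at least 38 mm to the lug's side of the axis, separator's at least 38 mm to the opposite side; both at rest (all of step 1 and all of step 2 and linear speed of each of disc, separator below 0.02 m/s); the robot touches nothing.
It fails at once if a plate is forced: the disc pressed on hub or housing with over 45 N (contact force between disc and housing above 45 N).
It fails at once if a plate is forced: the separator pressed on hub or housing with over 45 N (contact force between separator and housing above 45 N).
It fails at once if the separator pressed on the disc with over 45 N (contact force between separator and disc above 45 N).
It fails at once if a bystander is shoved or knocked over (over 30 mm) (distance of any of cast, jar, amber, spatula from where it was at the start of the episode above 0.03 m).
It also fails if it takes over 72 s, if anything falls off the work surface, if the arm or the gripper's body presses on something with over 40 N, if the wrist force passes 120 N, or if a joint passes its speed limit or range.

## Working session

There is one attempt and no reset: what is moved stays moved. The work goes in short steps, Python scripts to look and compute and a shell command to move; the robot and the scene stay as the last step left them, time stands still between calls to the robot, and variables do not carry over. Pictures are saved under pics/ and viewed, about 8 in all and at most 12, crops included, and the job is handed in when it is done.

```bash
mkdir -p pics; python3 - <<'E'
from bench import telemetry, snapshot, camera_params
import cv2,numpy as np
print(telemetry.sense())
for n in ["top","side"]:
    p,d=snapshot(n); np.savez(n+"0.npz",p=p,d=d,**camera_params(n)); cv2.imwrite(f"pics/{n}0.png",p[:,:,::-1])
    print(n,camera_params(n))
E
```

```text
{'time': 0.0, 'joint_pos': array([ 6.70129513e+01,  7.51452426e+00,  8.53276741e+01,  1.51751258e-03,
        8.72608555e+01, -4.89366501e+00]), 'qd': array([ 0.06706012,  0.00782211, -0.07745232, -0.05954643, -0.04527861,
       -0.05924788]), 'joint_efforts': array([-1.86152094e-03, -5.69387555e+01, -5.00555241e+01, -1.54666877e-04,
        1.44184215e-02,  3.43050226e-05]), 'tool_pos': array([186.10781873, 569.84917382, 230.26589143]), 'tcp_rot': array([-1.79897451e+02, -1.03012996e-02,  1.61906533e+02]), 'ft_force': array([-0.03075282,  1.03236089,  0.37017762]), 'wrist_torque': array([-0.05407755, -0.02355174,  0.02257402]), 'finger_gap': 85.12640998813}
top {'K': array([[389.71250653,   0.        , 321.23641029],
       [  0.        , 389.71250653, 199.19934205],
       [  0.        ,   0.        ,   1.        ]]), 'extrinsics': array([[ 6.22337678e-03, -9.93148281e-01,  1.16695167e-01,
         4.01569415e+02],
       [-9.99978569e-01, -6.41802045e-03, -1.29227777e-03,
         8.47484270e+00],
       [ 2.03237542e-03, -1.16684624e-01, -9.93166939e-01,
         1.21307366e+03],
       [ 0.00000000e+00,  0.00000000e+00,  0.00000000e+00,
         1.00000000e+00]])}
side {'K': array([[401.70972917,   0.        , 319.60794629],
       [  0.        , 401.70972917, 195.20587799],
       [  0.        ,   0.        ,   1.        ]]), 'extrinsics': array([[ 9.99694147e-01, -1.33095265e-02,  2.08438994e-02,
         5.08579045e+02],
       [-2.37181049e-02, -7.54696996e-01,  6.55644641e-01,
        -7.22837273e+02],
       [ 7.00450859e-03, -6.55938488e-01, -7.54781847e-01,
         9.32578196e+02],
       [ 0.00000000e+00,  0.00000000e+00,  0.00000000e+00,
         1.00000000e+00]])}
```

View pics/top0.png

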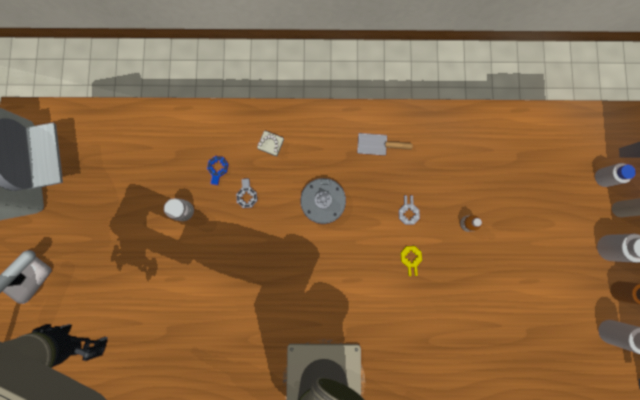

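The top view shows the disc at about (247,197), the separator at (410,212), the housing at (323,200), a blue disc at (217,167) and a yellow separator at (411,260).

```bash
cat > h.py <<'E'
import numpy as np,cv2
def pts(p,d,K,extrinsics):
    v,u=np.mgrid[0:d.shape[0],0:d.shape[1]]
    c=np.stack([(u-K[0,2])/K[0,0]*d,(v-K[1,2])/K[1,1]*d,d],-1)
    return c@extrinsics[:3,:3].T+extrinsics[:3,3]
E
python3 - <<'E'
from h import *
z=np.load("top0.npz"); P=pts(**z); p=z['p']
for n,(u,v) in dict(disc=(247,197),sep=(410,212),hous=(323,200),jar=(178,209),amber=(470,222),blue=(217,167)).items():
    W=P[v-35:v+35,u-35:u+35].reshape(-1,3)
    lo=5; q=W[W[:,2]>lo]; r=np.hypot(*(q[:,:2]-np.median(q[:,:2],0)).T)
    print(n,P[v,u].round(),"median",np.median(q,0).round(1),"z pct",np.percentile(q[:,2],[5,50,95,99]).round(1),"range",q.min(0).round(),q.max(0).round())
c=p[150:270,200:440,::-1]
cv2.imwrite("pics/crop.png",cv2.resize(c[:, :],None,fx=3.3,fy=3.3,interpolation=cv2.INTER_CUBIC))
s=np.load("side0.npz"); Ps=pts(**s)
cv2.imwrite("pics/side1.png",s['p'][:,:,::-1])
E
```

```text
disc [549. 239.   2.] median [568.  252.9   9.5] z pct [   5.2    9.5   15.1 1213.1] range [402.   8.   5.] [ 661.  351. 1213.]
sep [ 506. -271.   -1.] median [ 502.1 -265.3    7.1] z pct [   5.1    7.1   13.7 1213.1] range [ 400. -378.    5.] [ 615.    8. 1213.]
hous [531.   2.  88.] median [533.5   1.7  31.3] z pct [ 5.6 31.3 65.2 89. ] range [ 402. -105.    5.] [ 652.  112. 1213.]
jar [503. 423.  85.] median [502.4 422.2  60.2] z pct [   5.2   60.2   90.5 1213.1] range [402.   8.   5.] [ 621.  561. 1213.]
amber [ 472. -433.   63.] median [ 468.9 -435.6    7.6] z pct [   5.1    7.6   87.3 1213.1] range [ 370. -565.    5.] [ 585.    8. 1213.]
blue [644. 337.   2.] median [617.  320.    9.7] z pct [   5.2    9.7   15.6 1213.1] range [402.   8.   5.] [ 757.  448. 1213.]
```

View pics/crop.png

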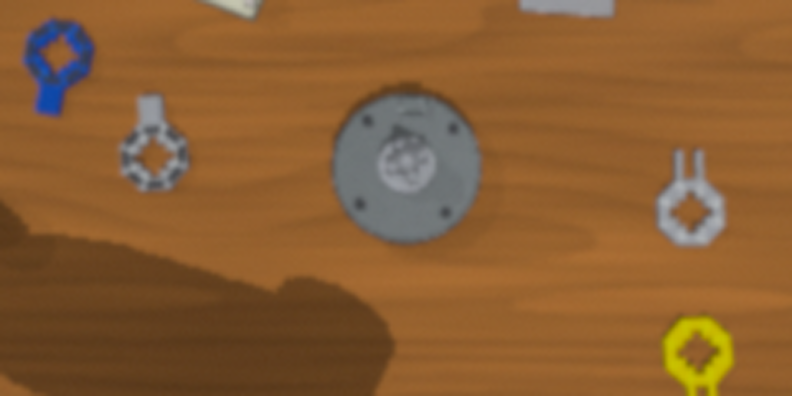

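View pics/side0.png

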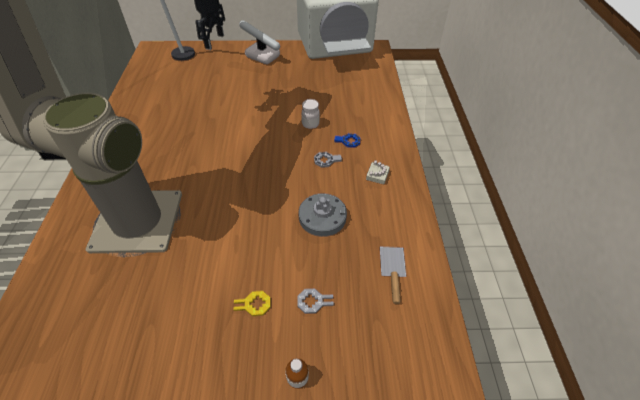

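The crop shows the disc's tab pointing up (+x), the lug faintly near crop (413,105), and the separator's prongs up. The side view confirms that everything is flat. Next I'll fit poses by height mask.

```bash
python3 - <<'E'
from h import *
z=np.load("top0.npz"); P=pts(**z)
def comp(m,u,v):
    n,l=cv2.connectedComponents(m.astype(np.uint8)); 
    k=np.unique(l[v-12:v+12,u-12:u+12],return_counts=True); k=[(c,i) for i,c in zip(*k) if i]; return l==max(k)[1]
for n,(u,v),t in (("disc",(247,197),10),("sep",(410,212),8)):
    m=comp((P[...,2]>4)&(P[...,2]<25),u,v); q=P[m][:,:2]
    # fit: centre/yaw maximizing overlap with template outline
    from scipy.optimize import minimize,differential_evolution
    g=np.mgrid[-70:71,-70:71].reshape(2,-1).T.astype(float)
    def inside(w,yaw,c):
        a=(w-c); x=a@[np.cos(yaw),np.sin(yaw)]; y=a@[-np.sin(yaw),np.cos(yaw)]
        o=np.maximum.reduce([abs(x),abs(y),(abs(x)+abs(y))/2**.5])-31
        tab=np.maximum(abs(y)-11,abs(x-40)-18) if n=="disc" else np.maximum(abs(abs(y)-9.5)-3.5,abs(x-40)-18)
        bore=19-np.minimum(np.maximum(abs(x),abs(y)*4),np.maximum(abs(y),abs(x)*4))*1.0
        hole=13-np.hypot(x,y)
        return np.maximum(np.minimum(o,tab),hole)
    W=P[v-40:v+40,u-30:u+30][...,:2].reshape(-1,2); M=m[v-40:v+40,u-30:u+30].ravel()*1.
    f=lambda s:np.sum((1/(1+np.exp(np.clip(inside(W,s[2],s[:2])/1.0,-30,30)))-M)**2)
    c0=np.median(q,0)
    r=differential_evolution(f,[(c0[0]-30,c0[0]+30),(c0[1]-30,c0[1]+30),(-.6,.6)],seed=1)
    print(n,r.x[:2].round(1),np.degrees(r.x[2]).round(1),r.fun,m.sum())
H=P[150:250,270:375].reshape(-1,3)
def circ(lo,hi,rm):
    q=H[(H[:,2]>lo)&(H[:,2]<hi)]; q=q[np.hypot(q[:,0]-533,q[:,1]-2)<rm]; return q
q=circ(28,33,72); (c,r)=cv2.minEnclosingCircle(q[:,:2].astype(np.float32)); print("hous",c,r)
q=circ(43,50,40); print("shoulder",cv2.minEnclosingCircle(q[:,:2].astype(np.float32)),len(q)); 
q=H[(H[:,2]>36)&(np.hypot(H[:,0]-533,H[:,1]-2)>42)&(np.hypot(H[:,0]-533,H[:,1]-2)<72)]; print("lug",q.mean(0),len(q),np.degrees(np.arctan2(*(q.mean(0)[:2]-c)[::-1])))
E
```

```text
disc [547.7 240.1] 4.5 65.8121155426536 352
sep [ 497.8 -265.5] 0.4 71.12419079776444 332
hous (536.389404296875, 2.0223183631896973) 69.0734634399414
shoulder ((536.9071655273438, 1.4381248950958252), 25.812414169311523) 129
lug [569.55943965  -1.59405798  39.49038275] 66 -6.222119733857529
```

```bash
python3 -m jog '[[[-0.894,-0.4,0.16,0,0,0,1],[-0.894,-0.4,0.16,0,0,0,1],[-0.894,-0.4,0.16,0,0,0,1],[-0.894,-0.4,0.16,0,0,0,1],[-0.894,-0.4,0.16,0,0,0,1],[-0.894,-0.4,0.16,0,0,0,1],[-0.894,-0.4,0.16,0,0,0,1],[-0.894,-0.4,0.16,0,0,0,1],[-0.894,-0.4,0.16,0,0,0,1],[-0.894,-0.4,0.16,0,0,0,1],[0,0,0,0,0,-0.029,1],[0,0,0,0,0,-0.029,1]]]' 40; python3 - <<'E'
from bench import telemetry, snapshot, camera_params
import cv2,numpy as np
s=telemetry.sense(); print(s['tool_pos'],s['tcp_rot'])
p,d=snapshot("wrist"); c=camera_params("wrist"); print(c); np.savez("w1.npz",p=p,d=d,**c); cv2.imwrite("pics/w1.png",p[:,:,::-1])
E
```

```text
time: 1.6
tool_pos: [549.2, 240.4, 150.3]
tcp_rot: [-180.0, -0.1, -177.0]
ft_force: [-1.4, -0.7, 0.3]
finger_gap: 85.4
[549.15654247 240.38044979 150.3032671 ] [-1.79976028e+02 -9.33020607e-02 -1.76965973e+02]
{'K': array([[309.70691629,   0.        , 320.8395582 ],
       [  0.        , 309.70691629, 203.81868257],
       [  0.        ,   0.        ,   1.        ]]), 'extrinsics': array([[-6.16400157e-02,  9.60826382e-01,  2.70209498e-01,
         4.79796395e+02],
       [ 9.98097966e-01,  5.96038171e-02,  1.57428012e-02,
         2.35932796e+02],
       [-9.79418809e-04,  2.70665937e-01, -9.62672837e-01,
         2.92193449e+02],
       [ 0.00000000e+00,  0.00000000e+00,  0.00000000e+00,
         1.00000000e+00]])}
```

View pics/w1.png

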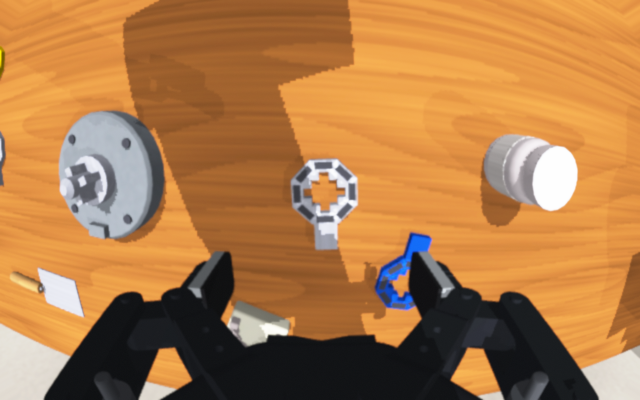

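The wrist view shows the disc at (325,192) with its tab pointing down in the image, the housing with its cross at (88,185) and the lug at (105,230).

```bash
cat >> h.py <<'E'
from scipy.optimize import differential_evolution
def wpts(p,d,K,extrinsics):
    v,u=np.mgrid[0:d.shape[0],0:d.shape[1]]
    x=(u-K[0,2])/K[0,0]; y=(v-K[1,2])/K[1,1]; t=np.hypot(x,y)+1e-9; k=np.where(t<1.4,np.tan(np.minimum(t,1.4))/t,np.nan)
    return np.stack([x*k*d,y*k*d,d],-1)@extrinsics[:3,:3].T+extrinsics[:3,3]
def proj(X,K,E):
    c=(X-E[:3,3])@E[:3,:3]; r=np.hypot(c[...,0],c[...,1])+1e-9; t=np.arctan2(r,c[...,2])
    return K[0,0]*t*c[...,0]/r+K[0,2],K[1,1]*t*c[...,1]/r+K[1,2]
def rect(p,K,E,cx,cy,z,h,s):  # bird's-eye, s px/mm; up=+x world, left=+y
    n=int(2*h*s); i,j=np.mgrid[0:n,0:n]
    X=np.stack([cx+h-i/s,cy+h-j/s,np.full((n,n),float(z))],-1); u,v=proj(X,K,E)
    return cv2.remap(p,u.astype(np.float32),v.astype(np.float32),cv2.INTER_CUBIC)
def sd(w,c,yaw,kind):
    a=w-c; x=a@[np.cos(yaw),np.sin(yaw)]; y=a@[-np.sin(yaw),np.cos(yaw)]
    o=np.maximum.reduce([abs(x),abs(y),(abs(x)+abs(y))/2**.5])-31
    tab=np.maximum(abs(y)-11,abs(x-40)-18) if kind=="disc" else np.maximum(abs(abs(y)-9.5)-3.5,abs(x-40)-18)
    b=np.minimum(np.maximum(abs(x)-20,abs(y)-4.8),np.maximum(abs(y)-20,abs(x)-4.8)); b=np.minimum(b,np.hypot(x,y)-12.25)
    return np.maximum(np.minimum(o,tab),-b)
def fit(P,c0,kind,zlo,zhi,y0=0,dy=.5):
    m=np.hypot(P[...,0]-c0[0],P[...,1]-c0[1])<75; W=P[m]; M=((W[:,2]>zlo)&(W[:,2]<zhi))*1.
    f=lambda s:np.mean((1/(1+np.exp(np.clip(sd(W[:,:2],s[:2],s[2],kind),-30,30)))-M)**2)
    r=differential_evolution(f,[(c0[0]-15,c0[0]+15),(c0[1]-15,c0[1]+15),(y0-dy,y0+dy)],seed=1)
    return r.x[:2].round(1),np.degrees(r.x[2]).round(2),round(r.fun,4),int(M.sum()),np.percentile(W[M>0,2],[10,50,90]).round(1)
E
python3 - <<'E'
from h import *
z=np.load("w1.npz"); P=wpts(**z); m=P[180:205,260:280]; print("bench z",np.median(m[...,2]))
print(fit(P,(548,240),"disc",4.5,20))
r=rect(z['p'],z['K'],z['extrinsics'],537,2,70,50,5); r2=rect(z['p'],z['K'],z['extrinsics'],537,2,40,80,3.1)
cv2.imwrite("pics/r1.png",cv2.hconcat([cv2.resize(r,(390,390)),cv2.resize(r2,(390,390))])[:,:,::-1])
H=P[(np.hypot(P[...,0]-537,P[...,1]-2)<75)&(P[...,2]>20)]
for lo,hi,a,b in((28,33,0,75),(38,42,42,75),(67,73,0,22)):
    q=H[(H[:,2]>lo)&(H[:,2]<hi)]; R=np.hypot(q[:,0]-537,q[:,1]-2);q=q[(R>a)&(R<b)]; print(lo,len(q),q.mean(0),cv2.minEnclosingCircle(q[:,:2].astype(np.float32)))
E
```

```text
bench z -0.721614013640675
(array([534.1, 249.9]), np.float64(2.14), np.float64(0.1132), 3180, array([ 8.3,  9.3, 10.2]))
28 6189 [534.07553711  19.08380401  29.45930432] ((539.6734619140625, 6.264127731323242), 68.26363372802734)
38 193 [595.96612331   1.37520293  39.27415421] ((596.5711669921875, 0.533185601234436), 13.376776695251465)
67 265 [536.99930779  10.9998305   69.38819965] ((538.8906860351562, 5.513167381286621), 19.336515426635742)
```

View pics/r1.png

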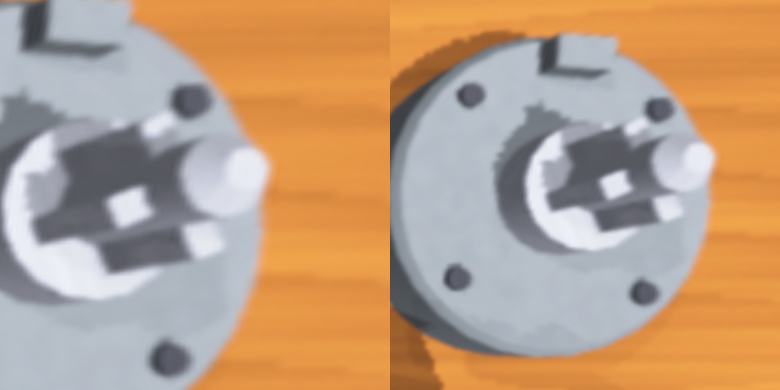

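The rectified view shows the splines at (160,122), (128,207) and (205,240). That puts the cross at about +21° in the world frame with the lug at about -5°, i.e. about 26° off the lug. The disc fit is wrong, so I'll check it.

```bash
python3 - <<'E'
from h import *
z=np.load("w1.npz"); P=wpts(**z)
m=(P[...,2]>4.5)&(P[...,2]<20); m[:,:285]=0;m[:,365:]=0;m[:150]=0;m[255:]=0
q=P[m]; print(m.sum(),q.min(0),q.max(0),np.argwhere(m).min(0),np.argwhere(m).max(0))
b=P[178:206,292:357]; print(P[240,326],P[192,300],P[192,350],P[165,325],P[192,326])
T=np.zeros_like(P); m2=m|((P[...,2]<4.5)); m2[:140]=0;m2[265:]=0;m2[:,:270]=0;m2[:,380:]=0
print(fit(P[140:250,270:380],(548,242),"disc",4.5,20))
E
```

```text
3180 [515.36197098 211.37036605   4.59811054] [606.00500474 275.01209197  11.95132407] [158 291] [249 357]
[596.04732024 247.93889025   8.85639472] [548.64458411 220.33629011  10.29569199] [546.01895888 267.28790226   9.04270155] [521.92216064 242.09994465   9.05649359] [ 5.49697612e+02  2.44984750e+02 -3.53303157e-01]
(array([548.1, 243. ]), np.float64(5.36), np.float64(0.02), 3180, array([ 8.3,  9.3, 10.2]))
```

```bash
python3 -m jog '[[[0.022,0.024,0.7,0,0,-0.0064,1],[0,0,0.7,0,0,0,1],[0,0,0.7,0,0,0,1],[0,0,0.6,0,0,0,1],[0,0,0.3,0,0,0,1],[0,0,0,0,0,0,0.75],[0,0,0,0,0,0,0.6],[0,0,0,0,0,0,0.6],[0,0,0,0,0,0,0.6]]]' 40
```

```text
time: 2.78
tool_pos: [548.7, 242.8, 2.4]
tcp_rot: [180.0, 0.1, -174.9]
ft_force: [0.4, -0.9, 1.3]
finger_gap: 59.7
```

```bash
python3 -m jog '[[[0,0,0,0,0,0,0.95],[0,0,0,0,0,0,0.95],[0,0,0.1,0,0,0,0.95],[0,0,0.1,0,0,0,0.9],[0,0,0,0,0,0,0.6],[0,0,0,0,0,0,0.6],[0,0,0,0,0,0,0.6],[0,0,0,0,0,0,0.6]]]' 40
```

```text
time: 3.78
tool_pos: [550.7, 243.5, -5.2]
tcp_rot: [179.9, 0.3, -174.9]
ft_force: [-3.7, 0.1, 21.0]
finger_gap: 60.9
```

```bash
python3 -m jog '[[[0,0,-0.06,0,0,0,0.6],[0,0,-0.06,0,0,0,0.5],[0,0,0,0,0,0,0.5],[0,0,0,0,0,0,0.5]]]' 60;  python3 -m jog '[[[0,0,-0.4,0,0,0,0.5],[0,0,-0.4,0,0,0,0.5],[0,0,-0.8,0,0,0,0.5],[0,0,-0.8,0,0,0,0.5],[0,0,0,0,0,0,0.5]]]'; python3 - <<'E'
from bench import telemetry, snapshot, camera_params
import cv2,numpy as np
s=telemetry.sense(); print(s['tool_pos'],s['tcp_rot'])
p,d=snapshot("wrist"); c=camera_params("wrist"); np.savez("w2.npz",p=p,d=d,**c); cv2.imwrite("pics/w2.png",p[:,:,::-1])
E
```

```text
time: 4.28
tool_pos: [547.4, 242.4, -3.5]
tcp_rot: [-180.0, -0.1, -174.9]
ft_force: [-0.4, -0.4, -2.2]
finger_gap: 60.5
time: 4.9
tool_pos: [551.7, 243.9, 124.3]
tcp_rot: [179.9, 0.6, -174.9]
ft_force: [-0.0, -0.7, -2.0]
finger_gap: 60.0
[551.68188369 243.86415244 124.29003378] [ 179.85143074    0.59548581 -174.90776454]
```

View pics/w2.png

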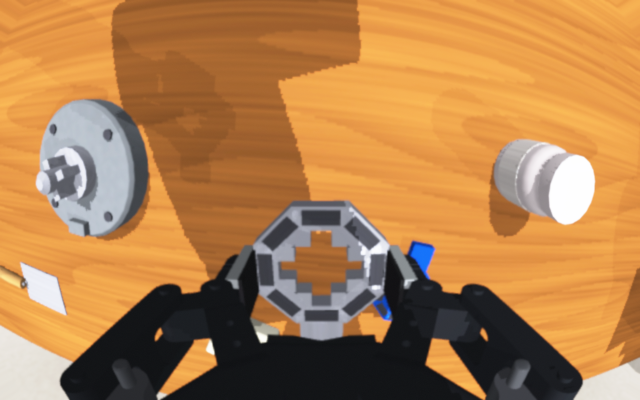

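The disc is held between the pads and level, with its bore at (321,265). Now I'll measure it in the grip.

```bash
python3 - <<'E'
from h import *
z=np.load("w2.npz"); P=wpts(**z)
print(P[228,290],P[300,290],P[265,262],P[265,380],P[205,321])
Q=P[190:318,256:388]; zt=np.median(P[215:225,305:340,2]); print(zt)
print(fit(Q,(549,243),"disc",zt-8,zt+8,.08,.3))
# bore centre by colour: wood seen through bore
hsv=cv2.cvtColor(z['p'],cv2.COLOR_RGB2HSV); m=((hsv[...,1]>90)).astype(np.uint8); m[:225]=0;m[312:]=0;m[:,:275]=0;m[:,370:]=0
n,l,st,ce=cv2.connectedComponentsWithStats(m); k=1+np.argmax(st[1:,4]); print(st[k],ce[k])
K,E=z['K'],z['extrinsics']; u,v=ce[k]; x=(u-K[0,2])/K[0,0];y=(v-K[1,2])/K[1,1];t=np.hypot(x,y); r=E[:3,:3]@np.array([x*np.tan(t)/t,y*np.tan(t)/t,1])
for h in (zt,zt-5,zt-10): print(h,E[:3,3]+r*(h-E[2,3])/r[2])
print(E[:3,3])
E
```

```text
[528.74172661 227.1762861  135.67189261] [565.97192533 229.0237097  136.47902166] [548.56725624 214.99638441 135.41634664] [543.76555008 269.73620186 135.46571927] [517.70236826 239.86128487 133.53082171]
135.64914764319593
(array([547.7, 242.5]), np.float64(5.6), np.float64(0.0836), 10175, array([133.5, 135.4, 136.3]))
[ 281  231   81   65 2600] [320.79884615 263.29615385]
135.64914764319593 [544.79863119 242.15010008 135.64914764]
130.64914764319593 [547.35283179 242.37832301 130.64914764]
125.64914764319593 [549.90703239 242.60654593 125.64914764]
[479.97042379 236.3575702  262.55422979]
```

```bash
python3 -m jog '[[[0.103,-0.782,0,0,0,0,0.5],[0.103,-0.782,0,0,0,0,0.5],[0.103,-0.782,0,0,0,0,0.5],[0.103,-0.782,0,0,0,0,0.5],[0.103,-0.782,0,0,0,0,0.5],[0.103,-0.782,0,0,0,0,0.5],[0,0,0,0,0,-0.0215,0.5],[0,0,0.2,0,0,-0.0215,0.5],[0,0,0.2,0,0,0,0.5],[0,0,0,0,0,0,0.5],[0,0,0,0,0,0,0.5]]]'; python3 - <<'E'
from bench import telemetry, snapshot, camera_params
import cv2,numpy as np
s=telemetry.sense(); print(s['tool_pos'],s['tcp_rot'],s['joint_pos'].round(1))
p,d=snapshot("wrist"); c=camera_params("wrist"); np.savez("w3.npz",p=p,d=d,**c); cv2.imwrite("pics/w3.png",cv2.resize(p[170:350,210:430,::-1],None,fx=3.6,fy=3.3,interpolation=cv2.INTER_CUBIC))
E
```

```text
time: 6.32
tool_pos: [537.9, 6.3, 97.2]
tcp_rot: [180.0, -0.0, -159.5]
ft_force: [-0.7, 0.0, -2.1]
finger_gap: 60.3
[537.86498188   6.32120983  97.20614065] [ 1.79992395e+02 -2.18936958e-02 -1.59507307e+02] [  -4.8    4.   103.4   -0.    72.6 -115.3]
```

View pics/w3.png

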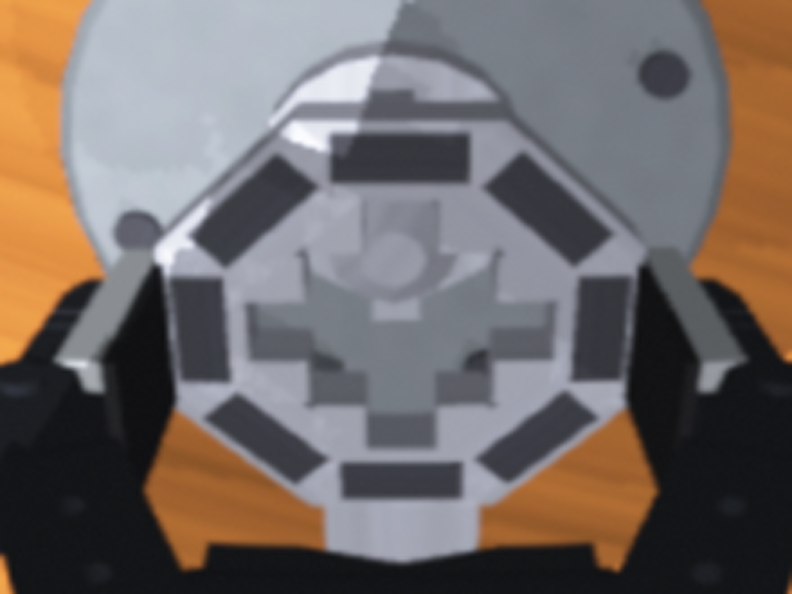

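The view shows the disc above the hub with its nose tip at crop (395,260), i.e. image (319.7,248.8). The near spline at (395,308) lines up with the disc's slots. I'll compute the offset.

```bash
cat >> h.py <<'E'
def bp(u,v,K,E,h):
    x=(u-K[0,2])/K[0,0];y=(v-K[1,2])/K[1,1];t=np.hypot(x,y)+1e-9; r=E[:3,:3]@np.array([x*np.tan(t)/t,y*np.tan(t)/t,1])
    return (E[:3,3]+r*(h-E[2,3])/r[2])[:2]
E
python3 - <<'E'
from h import *
z=np.load("w3.npz"); P=wpts(**z); K,E=z['K'],z['extrinsics']
px=lambda x,y:(210+x/3.6,170+y/3.3)
q=lambda x,y:[round(float(a),1) for a in P[int(round(px(x,y)[1])),int(round(px(x,y)[0]))]]
print("depth nose",q(395,260),"spline top",q(395,308),"disc faces",q(400,125),q(160+30,260),q(620,330),q(400,480))
zt=np.mean([q(400,125)[2],q(190,330)[2],q(620,330)[2],q(400,480)[2]]); print("ztop",zt)
print("nose",bp(*px(395,260),K,E,85), "spline", bp(*px(395,308),K,E,70))
a=-159.5; X=-np.array([np.cos(np.radians(a)),np.sin(np.radians(a))])
L=lambda *c:bp(*px(*c),K,E,zt)
print("top/bot flats",L(392,118),L(401,505),(L(392,118)+L(401,505))/2,"LR slot",(L(247,330)+L(555,330))/2,"LR flats",(L(172,330)+L(632,330))/2, "tooth corners",(L(305,253)+L(497,253)+L(308,403)+L(495,403))/4)
print(X)
E
```

```text
depth nose [538.2, 5.3, 84.3] spline top [553.3, 10.9, 69.4] disc faces [508.5, -5.2, 111.6] [536.0, -23.1, 111.5] [526.8, 32.1, 112.0] [561.1, 14.4, 111.4]
ztop 111.875
nose [537.81797267   5.01378513] spline [553.26812323  10.68299654]
top/bot flats [507.78719142  -6.40005499] [565.51149146  16.30043804] [536.64934144   4.95019152] LR slot [536.57849066   5.49443436] LR flats [536.79062775   5.72119999] tooth corners [536.57744239   5.52833307]
[0.93667219 0.35020738]
```

```bash
python3 -m jog '[[[-0.02,-0.014,0.16,0,0,0,0.5],[0,0,0.16,0,0,0,0.5],[0,0,0.16,0,0,0,0.5],[0,0,0.08,0,0,0,0.5],[0,0,0.04,0,0,0,0.5],[0,0,0.04,0,0,0,0.5],[0,0,0.04,0,0,0,0.5],[0,0,0.04,0,0,0,0.5],[0,0,0,0,0,0,0.5]]]'
```

```text
time: 7.5
tool_pos: [539.1, 5.8, 61.2]
tcp_rot: [180.0, -0.0, -159.4]
ft_force: [-0.2, 0.3, -1.8]
finger_gap: 59.9
```

```bash
python3 -m jog '[[[0,0,0.05,0,0,0,0.5],[0,0,0.05,0,0,0,0.5],[0,0,0,0,0,0,0.5]]]'; python3 -m jog '[[[0,0,0.05,0,0,0,0.5],[0,0,0.05,0,0,0,0.5],[0,0,0,0,0,0,0.5]]]'
```

```text
time: 7.88
tool_pos: [538.9, 5.8, 55.9]
tcp_rot: [180.0, -0.0, -159.4]
ft_force: [-0.6, -0.2, -1.2]
finger_gap: 60.2
time: 8.25
tool_pos: [538.9, 5.9, 50.9]
tcp_rot: [180.0, -0.0, -159.4]
ft_force: [0.7, 0.5, -1.7]
finger_gap: 60.2
```

```bash
python3 -m jog '[[[0,0,0.05,0,0,0,0.5],[0,0,0.05,0,0,0,0.5],[0,0,0,0,0,0,0.5]]]'; python3 -m jog '[[[0,0,0.05,0,0,0,0.5],[0,0,0,0,0,0,0.5]]]';python3 -m jog '[[[0,0,0.03,0,0,0,0.5],[0,0,0,0,0,0,0.5]]]'
```

```text
time: 8.62
tool_pos: [538.9, 5.9, 46.0]
tcp_rot: [180.0, -0.0, -159.4]
ft_force: [-0.4, 0.1, -1.7]
finger_gap: 60.5
time: 8.88
tool_pos: [539.0, 5.8, 43.5]
tcp_rot: [180.0, -0.0, -159.4]
ft_force: [-1.1, -0.0, -1.7]
finger_gap: 60.0
time: 9.12
tool_pos: [539.1, 5.8, 42.2]
tcp_rot: [180.0, -0.0, -159.4]
ft_force: [-0.5, 0.6, -1.6]
finger_gap: 60.2
```

```bash
python3 -m jog '[[[0,0,0.03,0,0,0,0.5],[0,0,0,0,0,0,0.5]]]'; python3 -m jog '[[[0,0,0.03,0,0,0,0.5],[0,0,0,0,0,0,0.5]]]';python3 -m jog '[[[0,0,0.03,0,0,0,0.5],[0,0,0,0,0,0,0.5]]]'
```

```text
time: 9.38
tool_pos: [539.3, 5.8, 41.0]
tcp_rot: [-180.0, 0.0, -159.4]
ft_force: [-0.4, 0.1, 0.8]
finger_gap: 60.1
time: 9.62
tool_pos: [539.4, 5.8, 40.9]
tcp_rot: [-180.0, 0.0, -159.4]
ft_force: [-9.1, -0.7, 14.5]
finger_gap: 60.0
time: 9.88
tool_pos: [539.5, 5.8, 40.8]
tcp_rot: [-180.0, -0.0, -159.4]
ft_force: [-16.9, 0.3, 28.9]
finger_gap: 60.2
```

```bash
python3 -m jog '[[[0,0,-0.05,0,0,0,0.5],[0,0,0,0,0,0,0.8],[0,0,0,0,0,0,1],[0,0,0,0,0,0,1],[0,0,-0.3,0,0,0,1],[0,0,-0.6,0,0,0,1],[0,0,-0.9,0,0,0,1],[0,0,0,0,0,0,1]]]'; python3 - <<'E'
from bench import telemetry, snapshot, camera_params
from h import *
s=telemetry.sense(); print(s['tool_pos'],s['tcp_rot'])
p,d=snapshot("wrist"); c=camera_params("wrist"); np.savez("w4.npz",p=p,d=d,**c); cv2.imwrite("pics/w4.png",cv2.resize(p[120:350,180:460,::-1],None,fx=2.5,fy=2.5,interpolation=cv2.INTER_CUBIC))
P=wpts(p,d,c['K'],c['extrinsics']); 
q=P[np.hypot(P[...,0]-538,P[...,1]-5)<31]; q=q[(q[:,2]>40)&(q[:,2]<70)]; h,b=np.histogram(q[:,2],np.arange(40,71)); print(dict(zip(b[:-1],h)))
t=q[abs(q[:,2]-b[h.argmax()]-.5)<2.5]; A=np.c_[t[:,:2]-[538,5],np.ones(len(t))]; print("plane",np.linalg.lstsq(A,t[:,2],rcond=None)[0])
E
```

```text
time: 10.88
tool_pos: [542.7, 5.5, 136.2]
tcp_rot: [-179.8, 0.5, -159.4]
ft_force: [0.2, -0.3, -0.2]
finger_gap: 85.2
[542.70447761   5.54433492 136.19712391] [-179.77285515    0.48098999 -159.42746747]
{np.int64(40): np.int64(1), np.int64(41): np.int64(19), np.int64(42): np.int64(56), np.int64(43): np.int64(36), np.int64(44): np.int64(18), np.int64(45): np.int64(11), np.int64(46): np.int64(13), np.int64(47): np.int64(6), np.int64(48): np.int64(15), np.int64(49): np.int64(14), np.int64(50): np.int64(33), np.int64(51): np.int64(517), np.int64(52): np.int64(1829), np.int64(53): np.int64(907), np.int64(54): np.int64(69), np.int64(55): np.int64(22), np.int64(56): np.int64(16), np.int64(57): np.int64(14), np.int64(58): np.int64(11), np.int64(59): np.int64(21), np.int64(60): np.int64(24), np.int64(61): np.int64(10), np.int64(62): np.int64(22), np.int64(63): np.int64(24), np.int64(64): np.int64(24), np.int64(65): np.int64(118), np.int64(66): np.int64(270), np.int64(67): np.int64(127), np.int64(68): np.int64(11), np.int64(69): np.int64(6)}
plane [-3.68637491e-03  1.63386608e-04  5.26287243e+01]
```

View pics/w4.png

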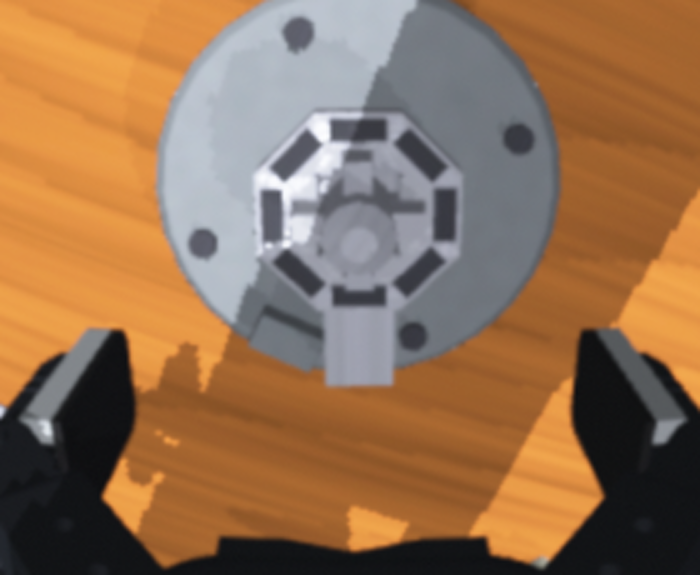

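The disc is home: spline tops stand 13.9 mm above its top face, it lies flat, and its tab at (360,350) is just right of the lug at (290,340). Next is the separator.

```bash
python3 -m jog '[[[0.381,-0.68,0,0,0,0,1],[0.381,-0.68,0,0,0,0,1],[0.381,-0.68,0,0,0,0,1],[0.381,-0.68,0,0,0,0,1],[0.381,-0.68,0,0,0,0,1],[0.381,-0.68,0,0,0,0,1],[0.381,-0.68,0,0,0,0,1],[0,0,0,0,0,0.0279,1],[0,0,0,0,0,0.0279,1],[0,0,0,0,0,0,1]]]'; python3 - <<'E'
from bench import telemetry, snapshot, camera_params
from h import *
s=telemetry.sense(); print(s['tool_pos'],s['tcp_rot'],s['joint_pos'].round(1))
p,d=snapshot("wrist"); c=camera_params("wrist"); np.savez("w5.npz",p=p,d=d,**c); cv2.imwrite("pics/w5.png",p[:,:,::-1])
P=wpts(p,d,c['K'],c['extrinsics']); u,v=proj(np.array([498.,-265,4]),c['K'],c['extrinsics']); print(u,v)
u,v=int(u),int(v); Q=P[max(0,v-60):v+60,u-60:u+60]; b=np.median(Q[...,2]); print("bench",b)
print(fit(Q,(498,-264),"sep",b+3.5,b+20))
E
```

```text
time: 12.18
tool_pos: [497.3, -263.6, 129.3]
tcp_rot: [179.9, -0.1, -179.5]
ft_force: [-0.5, -0.7, -0.4]
finger_gap: 85.2
[ 497.25561478 -263.6243457   129.29186557] [ 1.79944849e+02 -8.79979999e-02 -1.79473713e+02] [ -33.1    5.9   97.8   -0.    76.4 -123.7]
319.94190005406443 198.1126641850425
bench -0.49320567824935324
(array([ 499.4, -262.9]), np.float64(0.92), np.float64(0.0218), 3322, array([6.2, 7.2, 8.1]))
```

View pics/w5.png

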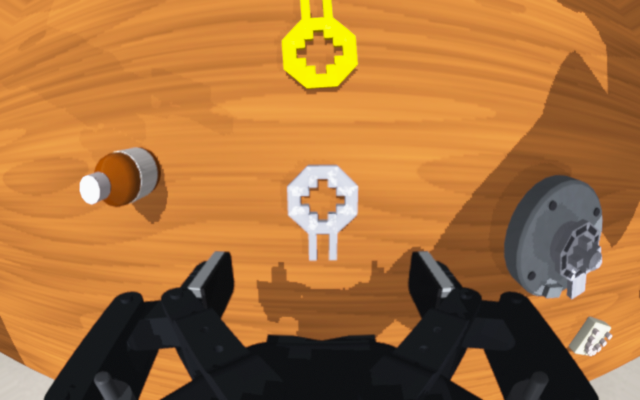

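The separator is at (322,200), with its prongs toward the gripper and clear surroundings. I'll grasp it now.

```bash
python3 -m jog '[[[-0.02,0,0.7,0,0,0,1],[0,0,0.7,0,0,0,1],[0,0,0.7,0,0,0,1],[0,0,0.4,0,0,0,0.9],[0,0,0.16,0,0,0,0.8],[0,0,0,0,0,0,0.6],[0,0,0,0,0,0,0.5],[0,0,0,0,0,0,0.5]]]' 60; python3 -m jog '[[[0,0,-0.4,0,0,0,0.5],[0,0,-0.8,0,0,0,0.5],[0,0,-0.8,0,0,0,0.5],[0,0,-0.6,0,0,0,0.5],[0,0,0,0,0,0,0.5]]]'
```

```text
time: 13.22
tool_pos: [499.5, -264.2, -1.8]
tcp_rot: [-180.0, 0.1, -179.5]
ft_force: [-0.8, -0.2, -2.4]
finger_gap: 59.9
time: 13.85
tool_pos: [501.3, -265.4, 132.4]
tcp_rot: [-179.7, 0.4, -179.5]
ft_force: [0.2, 0.5, -2.1]
finger_gap: 59.8
```

```bash
python3 -m jog '[[[-0.12,0.77,0,0,0,0,0.5],[-0.12,0.77,0,0,0,0,0.5],[-0.12,0.77,0,0,0,0,0.5],[-0.12,0.77,0,0,0,0,0.5],[-0.12,0.77,0,0,0,0,0.5],[-0.12,0.77,0,0,0,0,0.5],[-0.12,0.77,0,0,0,0,0.5],[0,0,0,0,0,0.02776,0.5],[0,0,0,0,0,0.02776,0.5],[0,0,0,0,0,0.02776,0.5],[0,0,0,0,0,0.02776,0.5],[0,0,0,0,0,0.02776,0.5]]]'; python3 -m jog '[[[0,0,0,0,0,0.02776,0.5],[0,0,0,0,0,0.02776,0.5],[0,0,0,0,0,0.02776,0.5],[0,0,0,0,0,0.02776,0.5],[0,0,0,0,0,0.02776,0.5],[0,0,0,0,0,0.02776,0.5],[0,0,0,0,0,0.02776,0.5],[0,0,0.1,0,0,0.02776,0.5],[0,0,0.1,0,0,0.02776,0.5],[0,0,0.2,0,0,0.02776,0.5],[0,0,0.2,0,0,0.02776,0.5],[0,0,0,0,0,0,0.5]]]'; python3 - <<'E'
from bench import telemetry, snapshot, camera_params
import cv2,numpy as np
s=telemetry.sense(); print(s['tool_pos'],s['tcp_rot'],s['joint_pos'].round(1))
p,d=snapshot("wrist"); c=camera_params("wrist"); np.savez("w6.npz",p=p,d=d,**c); cv2.imwrite("pics/w6.png",cv2.resize(p[170:350,210:430,::-1],None,fx=3.6,fy=3.3,interpolation=cv2.INTER_CUBIC))
E
```

```text
time: 15.35
tool_pos: [537.8, 6.1, 126.2]
tcp_rot: [-179.9, -0.1, 130.2]
ft_force: [-0.6, -0.0, -1.3]
finger_gap: 59.8
time: 16.85
tool_pos: [537.1, 6.1, 95.5]
tcp_rot: [-179.9, 0.2, 20.6]
ft_force: [0.4, 0.5, -1.1]
finger_gap: 60.0
[537.07544678   6.12736729  95.47386318] [-179.91227015    0.1805489    20.64672814] [ -4.8   4.2 103.4   0.   72.6  64.5]
```

View pics/w6.png

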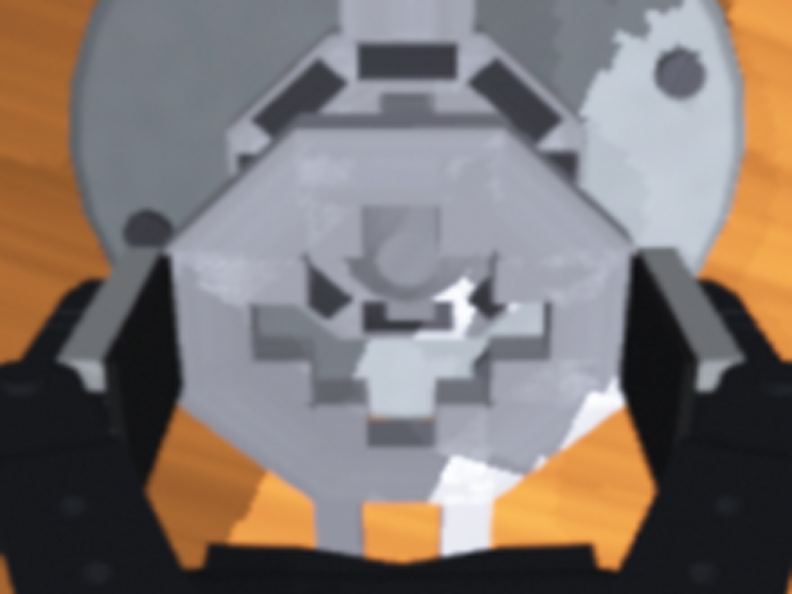

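The separator is above the hub, prongs away from the disc's tab. The nose tip shows at crop (408,255), the slot ends at x=250 and 550, and the flats at rows 128 and 502.

```bash
python3 - <<'E'
from h import *
z=np.load("w6.npz"); P=wpts(**z); K,E=z['K'],z['extrinsics']
px=lambda x,y:(210+x/3.6,170+y/3.3)
q=lambda x,y:P[int(round(px(x,y)[1])),int(round(px(x,y)[0]))]
zt=np.mean([q(400,150)[2],q(210,330)[2],q(600,330)[2],q(400,480)[2]]); print("ztop",zt,q(408,255))
L=lambda *c:bp(*px(*c),K,E,zt)
cs=np.array([(L(400,128)+L(400,502))/2,(L(250,328)+L(550,328))/2,(L(172,330)+L(628,330))/2,(L(306,254)+L(494,254)+L(312,404)+L(491,404))/4]); print(cs)
n=bp(*px(408,255),K,E,85); print("nose",n); dxy=n-cs.mean(0); print("move",dxy)
v=L(400,128)-L(400,502); print("plate yaw",np.degrees(np.arctan2(*-v[::-1])))
a=np.radians(20.6); print("tool dx,dy units",(dxy@[np.cos(a),np.sin(a)]/50).round(3),(dxy@[np.sin(a),-np.cos(a)]/50).round(3))
E
```

```text
ztop 106.79760369768583 [538.87529822   4.96916773  84.77940922]
[[535.88126148   4.93326846]
 [536.46214143   5.15326631]
 [535.88173298   4.93101512]
 [536.0141998    4.87350882]]
nose [538.87903607   4.78003553]
move [ 2.81920214 -0.19272914]
plate yaw -159.24510588464943
tool dx,dy units 0.051 0.023
```

```bash
python3 -m jog '[[[0.05,0.022,0.16,0,0,0,0.5],[0,0,0.16,0,0,0,0.5],[0,0,0.1,0,0,0,0.5],[0,0,0.06,0,0,0,0.5],[0,0,0.06,0,0,0,0.5],[0,0,0.04,0,0,0,0.5],[0,0,0.04,0,0,0,0.5],[0,0,0,0,0,0,0.5]]]'; python3 -m jog '[[[0,0,0.04,0,0,0,0.5],[0,0,0.04,0,0,0,0.5],[0,0,0,0,0,0,0.5]]]'
```

```text
time: 17.9
tool_pos: [541.6, 5.8, 66.6]
tcp_rot: [180.0, -0.0, 20.6]
ft_force: [-1.4, 0.5, 1.0]
finger_gap: 59.5
time: 18.27
tool_pos: [542.2, 5.9, 65.5]
tcp_rot: [180.0, -0.1, 20.6]
ft_force: [-12.7, 1.3, 25.3]
finger_gap: 59.7
```

The separator landed on the spline ends, because the arm hadn't settled when I took the last offset. I'll back off, shift about -2.5 mm in x and feel again.

```bash
python3 -m jog '[[[0,0,-0.08,0,0,0,0.5],[-0.045,-0.021,0,0,0,0,0.5],[0,0,0,0,0,0,0.5],[0,0,0,0,0,0,0.5]]]'; python3 -m jog '[[[0,0,0.04,0,0,0,0.5],[0,0,0.03,0,0,0,0.5],[0,0,0,0,0,0,0.5],[0,0,0,0,0,0,0.5]]]'
```

```text
time: 18.77
tool_pos: [538.7, 6.1, 65.9]
tcp_rot: [-180.0, 0.0, 20.6]
ft_force: [0.5, -0.1, -1.7]
finger_gap: 60.0
time: 19.27
tool_pos: [538.8, 6.1, 62.7]
tcp_rot: [-180.0, 0.0, 20.6]
ft_force: [0.1, -0.2, -3.7]
finger_gap: 59.6
```

It dropped in. Pushing on gently.

```bash
python3 -m jog '[[[0,0,0.04,0,0,0,0.5],[0,0,0.04,0,0,0,0.5],[0,0,0,0,0,0,0.5]]]'; python3 -m jog '[[[0,0,0.04,0,0,0,0.5],[0,0,0.04,0,0,0,0.5],[0,0,0,0,0,0,0.5]]]';  python3 -m jog '[[[0,0,0.03,0,0,0,0.5],[0,0,0,0,0,0,0.5]]]'
```

```text
time: 19.65
tool_pos: [538.8, 6.0, 58.6]
tcp_rot: [-180.0, 0.0, 20.6]
ft_force: [1.1, 0.3, -2.3]
finger_gap: 59.9
time: 20.02
tool_pos: [538.8, 6.1, 54.6]
tcp_rot: [-180.0, 0.0, 20.6]
ft_force: [0.3, -0.3, -1.9]
finger_gap: 59.4
time: 20.27
tool_pos: [538.9, 6.0, 53.2]
tcp_rot: [-180.0, 0.0, 20.6]
ft_force: [-0.1, 0.4, -2.3]
finger_gap: 59.9
```

```bash
python3 -m jog '[[[0,0,0.03,0,0,0,0.5],[0,0,0,0,0,0,0.5]]]'; python3 -m jog '[[[0,0,0.03,0,0,0,0.5],[0,0,0,0,0,0,0.5]]]'
```

```text
time: 20.52
tool_pos: [539.0, 6.0, 52.7]
tcp_rot: [180.0, -0.0, 20.6]
ft_force: [-4.2, 0.5, 6.9]
finger_gap: 59.7
time: 20.78
tool_pos: [539.1, 6.0, 52.6]
tcp_rot: [180.0, 0.0, 20.6]
ft_force: [-11.1, 0.3, 19.6]
finger_gap: 59.9
```

```bash
python3 -m jog '[[[0,0,-0.04,0,0,0,0.5],[0,0,0,0,0,0,0.8],[0,0,0,0,0,0,1],[0,0,0,0,0,0,1],[0,0,-0.3,0,0,0,1],[0,0,-0.6,0,0,0,1],[0,0,-0.9,0,0,0,1],[0,0,0,0,0,0,1],[0,0,0,0,0,0,1],[0,0,0,0,0,0,1]]]'; python3 - <<'E'
from bench import telemetry, snapshot, camera_params
from h import *
p,d=snapshot("wrist"); c=camera_params("wrist"); cv2.imwrite("pics/w7.png",cv2.resize(p[100:350,160:480,::-1],None,fx=2.3,fy=2.3,interpolation=cv2.INTER_CUBIC))
P=wpts(p,d,c['K'],c['extrinsics']); 
q=P[np.hypot(P[...,0]-538,P[...,1]-5)<31]; q=q[(q[:,2]>45)&(q[:,2]<75)]; h,b=np.histogram(q[:,2],np.arange(45,75)); print(b[0],h)
t=q[abs(q[:,2]-b[h.argmax()]-.5)<2.5]; A=np.c_[t[:,:2]-[538,5],np.ones(len(t))]; print("plane",np.linalg.lstsq(A,t[:,2],rcond=None)[0],"spline top",np.median(q[q[:,2]>63.5,2]))
E
```

```text
time: 22.02
tool_pos: [538.0, 6.1, 141.1]
tcp_rot: [-179.9, 0.1, 20.6]
ft_force: [-0.6, 0.4, -0.3]
finger_gap: 85.5
45 [  26    5    4   13    5    7    5   14   15   37   24   15   25   14
   15   33  316 1662 1456  180   23   22   47  230  203   19   11   12
   11]
plane [-1.02370446e-05 -7.49434738e-04  6.28903044e+01] spline top 64.37213395379263
```

View pics/w7.png

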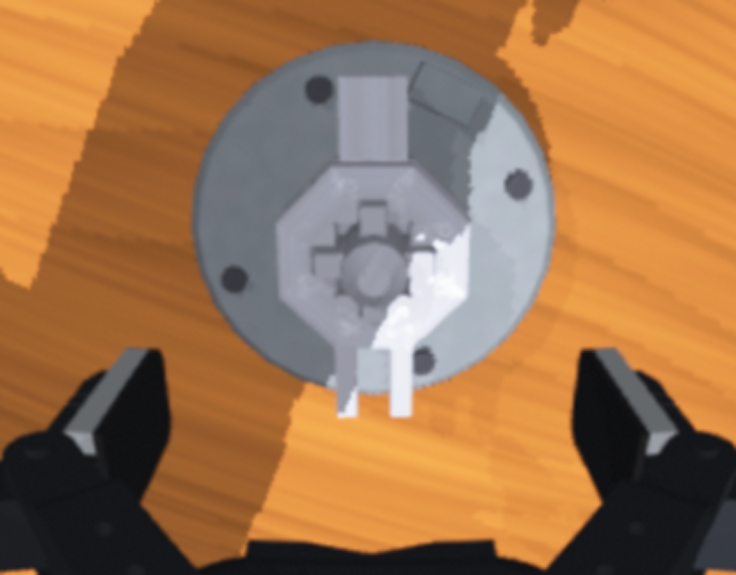

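The separator is home: its top face is at 62.9 mm and the spline tops near 69 mm, a difference of about 6 mm as expected. It lies flat, with its prongs at (373,385) opposite the disc's tab at (373,115) beside the lug. The gripper is clear, so I'm handing in.

```bash
python3 -c "
from bench import job; print(job.hand_in())"
```

```text
the job is handed in; nothing more can be done
None
```

I put the clutch disc on the splined hub first, then the separator plate on top of it, and handed the job in at about 22 s. The hand-in reported no verdict.

- **Disc:** it dropped onto the splines without resistance and seated, with at most 29 N read at the wrist. Its tab points about 25° off the lug, the nearest the splines allow. Afterwards the spline tops stood 13.9 mm above its top face (14 mm expected), and it lay flat.
- **Separator:** my first try landed on the spline ends at 25 N, probably because I took the offset before the arm had settled. I backed off, shifted about 2.5 mm, and it dropped in with at most 20 N. The spline tops stood about 6 mm above its top face (6 mm expected). It lay flat, with its prongs opposite the disc's tab.
- **Gripper and bystanders:** the gripper was open and clear at the end. I steered clear of the bystanders and look-alikes, but didn't measure their positions again.
- **Disagreements:** camera heights read 1 to 3.5 mm low, so I relied on height differences. The finger gap read about 60 mm on the 62 mm plates.

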